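# Swap the paint cartridge in the leather edge-painting machine

### The arm

A 6-joint arm with a two-finger parallel gripper is mounted at the origin on the work surface. World frame = base frame: x ahead of the robot, y to its left, z up, the work surface at z = 0. Lengths are in m, angles in rad, forces in N, time in s.
With the tool pointing down it reaches from about 0.275 to 0.725 m from the base axis. Payload 5.6 kg.
Tool frame: the origin (TCP) lies at the very end of the fingers, on their centre line; the grasp point (between the pads) lies 19 mm behind it; x points along the fingers, y is the direction in which the jaws open and shut, and the axes are right-handed (so a half turn about x gives the same grasp; the last joint's range is limited). The gripper opens to 85 mm and grips with 20 to 120 N. Pads are 22 mm wide; open, the fingers measure 114 mm over their backs; the gripper's body (76 mm by 85 mm) begins 54 mm behind the grasp point. The pads swing forward as they close: fully open they stand 13 mm farther back than shut.
Start: joints at [-0.826, 0.255, 0.108, 0, -1.424, -0.285], TCP at [0.244, -0.493, 0.231] pointing down, gripper open.
Joint ranges: [-2.95, 2.95], [-1.21, 1.97], [-1.09, 1.5], [-2.87, 1.71], [-2.94, -0.07], [-3.05, 3.05]. Speed limits (rad/s): [2.57, 2.57, 3.14, 3.14, 3.14, 3.14].

### API

Orientations are given as a rotation vector (axis times angle).
In Python, from workcell import bot gives the robot as it stands.
- The arm moves only by the shell command python3 -m inch 'ROWS'. ROWS is JSON, a list of rows, each a list of 7 numbers: the shift along the tool's x, y, z in cm, then the turn, a rotation vector about the tool's x, y, z in rad, then the gripper's target within -1 to 1 (shut at 1, half-way at 0, fully open at -1). In form: [[dx, dy, dz, ax, ay, az, gripper], ...]. A call has 1 to 20 rows; each row shifts and turns the commanded pose from where the row before left it, along the tool's axes as they then stand; what a row does not reach is not made up. A row lasts 1/12 s, in which the tool goes at most 41.7 mm and 7.16 degrees, less where a joint would pass 70% of its speed; a pose out of reach is approached as far as the arm can. A call is refused whole if a number of a shift passes 4.17 or a number of a turn 0.125, either way. A call with a gripper value outside its range is refused whole. The fingers move at their own pace and stop on an object; the grip force is fixed at half the most. Time passes only in rows, so rows that do not move let the fingers close. It gives the time, the measured TCP pose, the force and the opening at its end, in the units of the state.
- bot.get_obs(): the state, without advancing time (a new reading comes with each control period).
- bot.get_image(name): name is "scene" or "top"; returns a dict with "img" (384x512x3 uint8, red, green, blue), "K" (3x3 intrinsics, pixels), "R" (3x3) and "t" (3): a world point X has camera coordinates R X + t. Camera axes: x right, y down, z forward; pixel columns grow to the right and rows downward; lengths in m; the calibration is good to about 2 mm. A picture is of the moment at which its call begins. There is no depth.
- bot.finish_job(): hands the job in, once; it reports no verdict.
The state is a dict: "time_s": time; "qpos": joint angles; "qvel": joint speeds; "joint_torque": joint torques, N m; "tcp_pos": TCP position; "tcp_rot": TCP orientation; "force": force on the tool from outside, world axes, zero at the start; "torque": the same for the moment, N m; "gripper_width": finger opening in m.
Only numpy, scipy, OpenCV 4.12 (cv2) and the standard library are available. Lean on these libraries where they do the work, as an engineer would, in place of code of your own. Each camera call takes 0.05 s, during which the arm holds its last target. There are 200 camera calls.

### The job

Change the edge-painting machine from black to tan: press the black cartridge down so that its push-push catch lets go and it pops up, then lift it out and stand it upright in the aluminium tray. Then put the tan cartridge into the same bay and push it down until the catch holds it. Leave the green cartridge in its place in the rack, and do not disturb the spool, the glue bottle or the mug.

Things in the scene. Friction and masses are not known exactly. Their poses are not given: they have to be found in the camera images.
- machine: bench edge-painting machine, cream, fixed, 106 mm high. Origin on the bench straight below the bay's centre; x along the machine and the bay's long side, z up. Housing from x = -85 to +120 mm, y = -70 to +70 mm; a steel feed table and paint wheel (73 mm high) reach 75 mm further at the -x end
- bay_mouth (a point): centre of the bay's mouth, level with the upper face of the blue collar round it, 112 mm above the bench. The bay is an upright well 56 x 34 mm inside (long side along machine x), with a 45 degree lead-in about 6 mm wide and deep all round its mouth
- lift (a joint): sprung red platform in the bay that carries the cartridge; value = m down. 0 up (cartridge 31 mm proud of the collar), 0.0173 held by the catch (13 mm proud), 0.025 hard stop (6 mm proud). Pressed to the stop and let go: if it was up it stays held at 0.0173, if it was held it comes up to 0. Presses short of 0.022 do nothing. Spring 4.5 N when up, 8 N at the stop; damped. Starts held
- old_cartridge: black cartridge, at the start in the bay, held down. All cartridges are closed plastic boxes 52 x 30 mm and 80 mm high, about 120 g, with a small white dot on top. Origin at the centre of the underside, x along the 52 mm side, z up. Either way round fits the bay
- tan_cartridge: tan (orange-brown) cartridge, same shape, origin and axes, standing in one of the two places of the rack
- green_cartridge: green cartridge, same shape, origin and axes, standing in the other place of the rack; stays there
- rack: plywood rack fixed to the bench, 150 x 52 mm, 20 mm high, floor 6 mm thick, with two places 66 x 40 mm side by side along its x, centres at x = +36 and -36 mm. Origin at the centre of its underside. It lies on one side of the machine, the tray on the other
- tray: open aluminium tray fixed to the bench, 160 x 130 mm outside, walls 4 mm thick and 22 mm high, floor about 4 mm thick. Origin at the centre of its underside, x along the 160 mm side
- spool: cream thread spool, 60 mm across and 90 mm high, standing; origin under its centre; bystander
- glue: white glue bottle with a yellow cap, 48 mm across and 130 mm high, standing; origin under its centre; bystander
- mug: black mug, 80 mm across and 95 mm high, handle at its +y; origin under its centre; bystander
- lift_top (a point): centre of the lift's upper face, on which the cartridge stands; 49 mm below the bay mouth when the lift is up, 67 mm when held
There are look-alikes about, which are no part of the job. Of the things that look like the tan_cartridge, the smaller one is meant. Of the things shaped like the tray, the aluminium one is meant.

How it is judged:
By the outcome, as a careful person would: the job done as asked, in the order asked, and still so for the second after the job is handed in, with the robot touching nothing.
It also fails if it takes over 61 s, if anything falls off the work surface, if the arm or the gripper's body presses on something with over 40 N, if the wrist force passes 120 N, or if a joint passes its speed limit or range.

## Working session

There is one attempt and no reset: what is moved stays moved. The work goes in short steps, Python scripts to look and compute and a shell command to move; the robot and the scene stay as the last step left them, time stands still between calls to the robot, and variables do not carry over. Pictures are saved under pics/ and viewed, about 8 in all and at most 12, crops included, and the job is handed in when it is done.

```bash
ls; mkdir -p pics; python3 - <<'E'
from workcell import bot
import cv2,pickle
o=bot.get_obs(); print(o)
for n in("scene","top"):
    d=bot.get_image(n); pickle.dump(d,open(f"pics/{n}0.pkl","wb")); cv2.imwrite(f"pics/{n}0.png",d["img"][:,:,::-1]); print(n,d["K"].tolist(),d["R"].tolist(),d["t"].tolist())
E
```

```text
pics
{'time_s': 0.0, 'qpos': array([-8.26408029e-01,  2.55777053e-01,  1.07010424e-01, -4.93728441e-04,
       -1.42387316e+00, -2.84610211e-01]), 'qvel': array([ 0.00097242, -0.00026398, -0.00014179, -0.00123891, -0.00073275,
       -0.00065018]), 'joint_torque': array([ 6.87150932e-04, -3.86628628e+01,  2.37939602e+01,  5.36504790e+00,
       -6.09162365e-03, -6.99568659e-06]), 'tcp_pos': array([ 0.24391387, -0.49241555,  0.23037936]), 'tcp_rot': array([-0.35903938,  1.54105515,  0.36195888]), 'force': array([-0.46474288, -1.02077258,  0.23867343]), 'torque': array([-0.03149433,  0.01872532,  0.05660448]), 'gripper_width': 0.08578717984268815}
scene [[371.10991834713, 0.0, 254.38339130072728], [0.0, 371.10991834713, 191.5739388453928], [0.0, 0.0, 1.0]] [[0.37937501128201356, 0.9252192166791856, -0.006633392972405544], [0.7721260870903518, -0.3205349849232861, -0.5487063231590932], [-0.5097998690165726, 0.20304365177907707, -0.8359888569968517]] [-0.2358712437626116, -0.3995598685327682, 1.501872529497996]
top [[379.63278176221365, 0.0, 254.49463289092628], [0.0, 379.63278176221365, 191.03791140012228], [0.0, 0.0, 1.0]] [[0.12038980368871287, -0.9927265330141077, -0.0005708043295478778], [-0.9717083156261624, -0.117723154357113, -0.20475401893779097], [0.20319755045462315, 0.025204951458012714, -0.9788132947152075]] [-0.055051844740171774, 0.5971154132194366, 1.2005731720889714]
```

View pics/scene0.png

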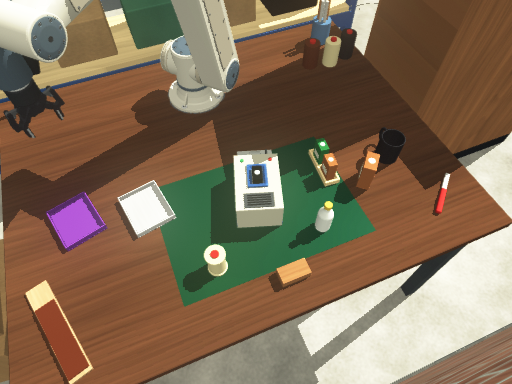

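View pics/top0.png

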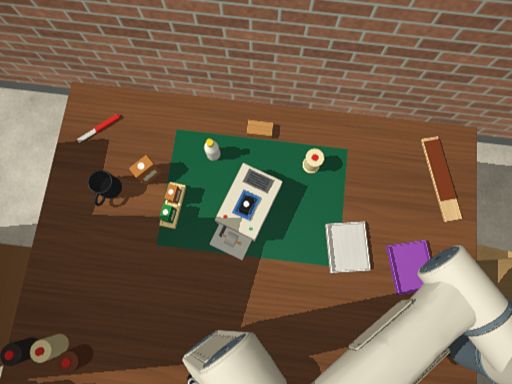

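Top view: the machine's collar is at about (246,205). The rack is at (172,205), with tan at (174,193) and green at (166,212). The aluminium tray is at (348,247), the spool at (314,160), glue at (212,150) and the mug at (103,184). The bigger orange look-alike is at (142,166). Next I'll measure with masks.

```bash
cat > h.py <<'E'
import numpy as np,cv2,pickle
def ray(d,uv,z):
    r=d["R"].T@np.linalg.inv(d["K"])@np.array([uv[0],uv[1],1.]); c=-d["R"].T@d["t"]
    return c+r*(z-c[2])/r[2]
def proj(d,X):
    p=d["K"]@(d["R"]@np.asarray(X)+d["t"]); return p[:2]/p[2]
def blobs(d,lo,hi,box,amin=6):
    h=cv2.cvtColor(d["img"],cv2.COLOR_RGB2HSV); m=cv2.inRange(h,np.array(lo),np.array(hi))
    x0,y0,x1,y1=box; k=np.zeros_like(m); k[y0:y1,x0:x1]=m[y0:y1,x0:x1]
    n,l,s,c=cv2.connectedComponentsWithStats(k)
    return [(c[i],s[i,4],np.argwhere(l==i)[:,::-1]) for i in range(1,n) if s[i,4]>=amin]
def rect(d,pts,z):  # pixels -> min-area rect on plane z (mm, deg of long side)
    P=np.array([ray(d,p,z)[:2] for p in pts],np.float32)*1000
    (c,(w,h),a)=cv2.minAreaRect(P)
    if w<h: w,h,a=h,w,a+90
    return np.round(c,1),round(w,1),round(h,1),round((a+90)%180-90,1)
E
python3 - <<'E'
from h import *
T=pickle.load(open("pics/top0.pkl","rb"));S=pickle.load(open("pics/scene0.pkl","rb"))
B={"top":(T,(225,185,270,225),(160,180,190,230),(320,215,375,275)),"scene":(S,(240,158,275,190),(305,135,345,190),(112,175,180,240))}
for n,(d,cb,rb,tb) in B.items():
    print(n)
    for nm,lo,hi,bx,z in (("blue",(100,120,60),(125,255,255),cb,.112),("tan",(5,120,90),(16,255,255),rb,.086),("green",(60,130,40),(85,255,255),rb,.086),("dotC",(0,0,150),(180,60,255),cb,.125),("dotR",(0,0,150),(180,70,255),rb,.086),("tray",(0,0,140),(180,40,255),tb,.022)):
        for c,a,p in blobs(d,lo,hi,bx,4): print(nm,np.round(c,1),a,rect(d,p,z), "ctr",np.round(ray(d,c,z)*1000,1))
t=T["img"][150:270,130:390];s=S["img"][120:250,110:370]
o=np.vstack([cv2.resize(x,None,fx=3,fy=3-0.7,interpolation=cv2.INTER_CUBIC) for x in(t,s)]);print(o.shape)
cv2.imwrite("pics/c0.png",o[:,:,::-1])
E
```

```text
top
blue [246.  204.7] 268 (array([542.,  37.]), 78.8, 57.2, -19.4) ctr [541.9  37.2 112. ]
tan [166.8 193.3] 256 (array([542.9, 291.8]), 92.8, 55.5, 9.8) ctr [552.7 299.3  86. ]
tan [179.8 193.6] 8 (array([555.7, 257.7]), 20.7, 3.1, -9.1) ctr [556.6 257.1  86. ]
green [184.  207.4] 444 (array([521.4, 257.6]), 163.4, 72.0, 8.9) ctr [513.5 236.2  86. ]
green [166.3 213.3] 120 (array([489.2, 287.7]), 50.8, 41.7, -6.9) ctr [487.6 289.8  86. ]
green [164.5 228.4] 25 (array([440.6, 282.8]), 38.7, 6.4, -83.1) ctr [438.9 287.4  86. ]
dotC [246.1 205.4] 1091 (array([541.3,  33.8]), 138.5, 123.9, -83.1) ctr [537.5  36.2 125. ]
dotC [246.  203.5] 26 (array([543.5,  37.2]), 15.9, 12.5, 7.1) ctr [543.5  37.2 125. ]
dotR [170.2 191.4] 21 (array([560. , 288.2]), 14.4, 13.7, 52.6) ctr [560.2 289.1  86. ]
dotR [164.9 211.6] 27 (array([492.8, 294.9]), 16.6, 12.9, 9.6) ctr [492.4 295.1  86. ]
tray [347.2 246.7] 1943 (array([ 458.1, -310.4]), 161.7, 133.7, 10.5) ctr [ 457.  -310.9   22. ]
scene
blue [256.8 175.7] 162 (array([546.3,  39.3]), 83.3, 58.2, -18.1) ctr [550.   38.2 112. ]
tan [334.4 164.3] 5
[... 192 characters left out ...]
92.8, 196.7]), 32.7, 6.5, -78.7) ctr [592.9 196.2  86. ]
green [331.1 186.7] 71 (array([660.4, 241.1]), 82.7, 24.2, -88.8) ctr [659.2 240.5  86. ]
dotC [257.3 172.6] 630 (array([549.8,  38.9]), 116.2, 106.0, -22.6) ctr [548.5  40.3 125. ]
dotC [256.6 171.8] 23 (array([545.5,  39.1]), 15.2, 15.1, 67.4) ctr [544.9  39.7 125. ]
dotR [322.1 143.6] 17 (array([494. , 296.9]), 13.7, 13.1, 67.4) ctr [494.6 297.   86. ]
dotR [330.3 158.8] 20 (array([561.9, 291.1]), 16.2, 13.4, 11.7) ctr [562.1 291.   86. ]
dotR [333.3 178.8] 31 (array([636.3, 260.2]), 49.1, 19.7, -70.9) ctr [635.5 261.5  86. ]
tray [146. 208.] 1883 (array([ 467.8, -309.6]), 171.8, 131.0, 10.8) ctr [ 471.8 -310.6   22. ]
(575, 780, 3)
```

View pics/c0.png

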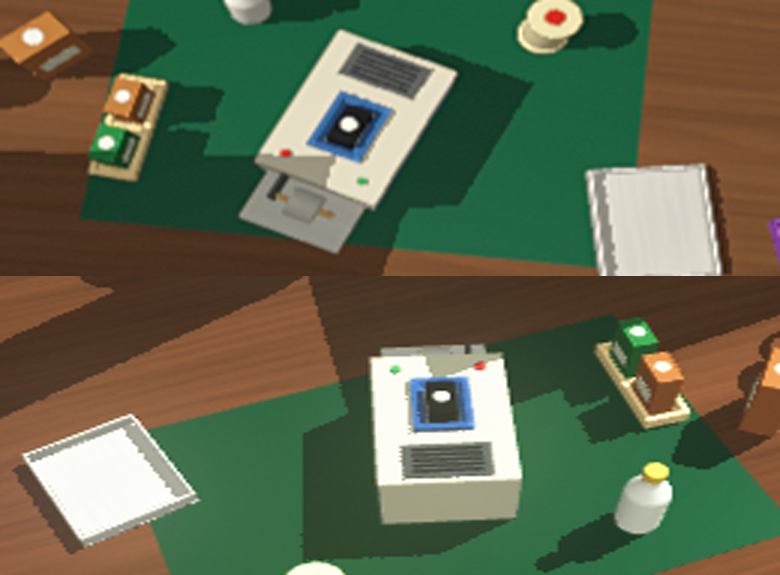

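```bash
python3 - <<'E'
from h import *
from scipy.spatial.transform import Rotation as Ro
T=pickle.load(open("pics/top0.pkl","rb"));S=pickle.load(open("pics/scene0.pkl","rb"))
print(Ro.from_rotvec([-0.359,1.541,0.362]).as_matrix().round(3).tolist())
h=[cv2.cvtColor(d["img"],cv2.COLOR_RGB2HSV) for d in(T,S)]
for n,H,pts in(("top",h[0],[(174,196),(171,191),(176,199),(168,212),(164,222),(180,186),(178,195),(255,215),(235,200)]),("scene",h[1],[(328,156),(331,165),(336,161),(319,172),(338,183),(322,147),(245,190),(260,218),(272,170)])):
    print(n,[(p,H[p[1],p[0]].tolist()) for p in pts])
for n,d,rb,mb in(("top",T,(155,175,192,235),(205,155,290,250)),("scene",S,(303,132,348,192),(228,145,290,235))):
    for nm,lo,hi,bx,z,am in(("rack",(14,40,110),(28,170,255),rb,.02,15),("tantop",(5,150,150),(16,255,255),rb,.086,15),("house",(15,10,175),(40,90,255),mb,.106,200),("greentop",(60,130,90),(80,255,255),rb,.086,15)):
        for c,a,p in blobs(d,lo,hi,bx,am): print(n,nm,np.round(c,1),a,rect(d,p,z))
E
```

```text
[[-0.001, -0.444, 0.896], [0.002, 0.896, 0.444], [-1.0, 0.002, 0.0]]
top [((174, 196), [13, 180, 109]), ((171, 191), [32, 13, 253]), ((176, 199), [26, 44, 122]), ((168, 212), [58, 82, 165]), ((164, 222), [21, 105, 168]), ((180, 186), [22, 91, 230]), ((178, 195), [30, 35, 116]), ((255, 215), [24, 35, 232]), ((235, 200), [23, 39, 231])]
scene [((328, 156), [14, 163, 239]), ((331, 165), [15, 158, 244]), ((336, 161), [12, 160, 199]), ((319, 172), [21, 105, 156]), ((338, 183), [69, 128, 112]), ((322, 147), [65, 156, 177]), ((245, 190), [27, 9, 254]), ((260, 218), [29, 47, 162]), ((272, 170), [27, 10, 254])]
top rack [173.7 204.9] 358 (array([527.6, 294.9]), 153.5, 65.2, -4.0)
top tantop [170.2 192.3] 101 (array([559.2, 288.4]), 52.1, 30.2, -10.2)
top house [248.9 201.2] 1625 (array([558.3,  32. ]), 206.8, 141.0, -18.6)
top greentop [185.4 179.7] 121 (array([601.5, 251.6]), 49.8, 37.1, -83.1)
top greentop [165.3 211.4] 73 (array([492.4, 294. ]), 46.1, 28.5, -6.9)
scene rack [322.3 170.5] 239 (array([535.4, 290.6]), 159.0, 56.5, -5.1)
scene rack [330.5 159.1] 88 (array([520.8, 326.6]), 53.9, 26.8, -6.3)
scene tantop [337.6 164.3] 214 (array([583.6, 304.8]), 99.4, 57.3, 15.3)
scene house [253.2 173.7] 750 (array([562.1,  33.8]), 209.6, 140.4, -18.6)
scene greentop [322.5 144.9] 77 (array([497.3, 295.6]), 52.9, 28.9, -6.9)
scene greentop [307.2 175.6] 25 (array([592.9, 193.9]), 37.4, 9.5, -84.7)
scene greentop [328.9 188.2] 114 (array([663.1, 233.7]), 97.5, 29.4, -88.8)
scene greentop [303.9 188.9] 16 (array([632.2, 162.8]), 22.3, 9.2, -26.4)
```

```bash
cat > to.py <<'E'
# usage: to.py x y z yaw_of_tool_y(deg): remaining shift in tool axes (cm) and turn about tool x
import sys,numpy as np
from workcell import bot
from scipy.spatial.transform import Rotation as Ro
o=bot.get_obs();R=Ro.from_rotvec(o["tcp_rot"]).as_matrix();x,y,z,w=map(float,sys.argv[1:5])
d=R.T@(np.array([x,y,z])/1000-o["tcp_pos"])*100
a=np.degrees(np.arctan2(R[1,1],R[0,1]));w=np.radians(w);W=np.array([[0,np.cos(w),np.sin(w)],[0,np.sin(w),-np.cos(w)],[-1,0,0]])
W[:,2]=np.cross(W[:,0],W[:,1])
print("t",round(o["time_s"],2),"tcp",o["tcp_pos"].round(4)*1000,"yawy",a.round(1),"shift cm",d.round(2),"turn",Ro.from_matrix(R.T@W).as_rotvec().round(3),"F",o["force"].round(1),"w",round(o["gripper_width"],4),"q",o["qpos"].round(2))
E
python3 -m inch '[[0,1.9,2.8,0,0,0,1],[0,1.9,2.8,0,0,0,1],[0,1.9,2.8,0,0,0,1],[0,1.9,2.8,0,0,0,1],[0,1.9,2.8,0,0,0,1],[0,1.9,2.8,0,0,0,1],[0,1.9,2.8,0,0,0,1],[0,1.9,2.8,0,0,0,1],[0,1.9,2.8,0,0,0,1],[0,1.9,2.8,0,0,0,1],[0,1.9,2.8,0,0,0,1],[0,1.9,2.8,0,0,0,1],[0,1.9,2.8,0,0,0,1],[0,1.9,2.8,0,0,0,1],[0,1.9,2.8,0,0,0,1],[0,1.9,2.8,0,0,0,1],[0,1.9,2.8,0,0,0,1],[0,1.9,2.8,0,0,0,1]]'
python3 -m inch '[[0,0,0,0.112,0,0,1],[0,0,0,0.112,0,0,1],[0,0,0,0.112,0,0,1],[0,0,0,0.112,0,0,1],[0,0,0,0.112,0,0,1],[0,0,0,0.112,0,0,1],[0,0,0,0.112,0,0,1],[0,0,0,0,0,0,1],[0,0,0,0,0,0,1]]'
python3 to.py 543.7 38.4 145 71.4
```

```text
time_s: 1.6
tcp_pos: [0.5442, 0.0389, 0.2309]
tcp_rot: [-0.361, 1.541, 0.361]
force: [1.2, 0.7, -0.6]
gripper_width: -0.0001
time_s: 2.35
tcp_pos: [0.5438, 0.0373, 0.2309]
tcp_rot: [0.252, 1.557, -0.252]
force: [-0.8, -0.2, 0.3]
gripper_width: -0.0001
t 2.35 tcp [543.8  37.3 230.9] yawy 71.6 shift cm [ 8.59  0.11 -0.04] turn [ 0.004 -0.001  0.   ] F [-0.8 -0.2  0.3] w -0.0001 q [ 0.36  0.25  0.1  -0.   -1.42 -2.25]
```

```bash

python3 -m inch '[[2.5,0.1,0,0,0,0,1],[2.5,0,0,0,0,0,1],[2.5,0,0,0,0,0,1],[1.5,0,0,0,0,0,1],[0.7,0,0,0,0,0,1],[0.3,0,0,0,0,0,1],[0.3,0,0,0,0,0,1],[0.3,0,0,0,0,0,1],[0,0,0,0,0,0,1]]'
python3 -m inch '[[0.2,0,0,0,0,0,1],[0.2,0,0,0,0,0,1],[0.2,0,0,0,0,0,1],[0.1,0,0,0,0,0,1],[0,0,0,0,0,0,1]]'
```

```text
time_s: 3.1
tcp_pos: [0.5448, 0.0384, 0.1259]
tcp_rot: [0.254, 1.554, -0.253]
force: [1.2, -0.5, 0.4]
gripper_width: 0.0001
time_s: 3.52
tcp_pos: [0.5449, 0.0384, 0.1199]
tcp_rot: [0.254, 1.554, -0.253]
force: [-1.5, 0.6, 6.1]
gripper_width: 0.0001
```

```bash

python3 -m inch '[[0.1,0,0,0,0,0,1],[0.1,0,0,0,0,0,1],[0,0,0,0,0,0,1],[0,0,0,0,0,0,1]]'
```

```text
time_s: 3.85
tcp_pos: [0.545, 0.0384, 0.118]
tcp_rot: [0.254, 1.553, -0.253]
force: [-3.3, 0.8, 5.9]
gripper_width: -0.0003
```

```bash

python3 -m inch '[[0.1,0,0,0,0,0,1],[0.1,0,0,0,0,0,1],[0,0,0,0,0,0,1],[0,0,0,0,0,0,1]]'
```

```text
time_s: 4.18
tcp_pos: [0.5457, 0.0383, 0.1179]
tcp_rot: [0.254, 1.551, -0.252]
force: [-4.8, 1.1, 15.4]
gripper_width: 0.0
```

Hard stop reached (force rose to 15 N). I'll release upward, open the gripper and look.

```bash

python3 -m inch '[[-1,0,0,0,0,0,1],[-1.5,0,0,0,0,0,1],[-2,0,0,0,0,0,0],[-2.5,0,0,0,0,0,-1],[-2,0,0,0,0,0,-1],[0,0,0,0,0,0,-1],[0,0,0,0,0,0,-1],[0,0,0,0,0,0,-1]]'
python3 to.py 543.7 38.4 118 71.4
cat > snap.py <<'E'
import sys
from workcell import bot
from h import *
n=sys.argv[1];out=[]
for k,(x0,y0,x1,y1) in zip(("top","scene"),(eval(sys.argv[2]),eval(sys.argv[3]))):
    d=bot.get_image(k);pickle.dump(d,open(f"pics/{k}{n}.pkl","wb"))
    out.append(cv2.resize(d["img"][y0:y1,x0:x1],(390,500),interpolation=cv2.INTER_CUBIC))
cv2.imwrite(f"pics/v{n}.png",np.hstack(out)[:,:,::-1])
E
python3 snap.py 1 "(195,145,295,275)" "(210,115,310,245)"
```

```text
time_s: 4.85
tcp_pos: [0.544, 0.0383, 0.204]
tcp_rot: [0.255, 1.556, -0.254]
force: [-0.3, -0.6, 0.2]
gripper_width: 0.0722
t 4.85 tcp [544.   38.3 204. ] yawy 71.4 shift cm [ 8.6  -0.01 -0.03] turn [ 0.    -0.001 -0.   ] F [-0.3 -0.6  0.2] w 0.0722 q [ 0.36  0.26  0.04 -0.   -1.36 -2.25]
```

View pics/v1.png

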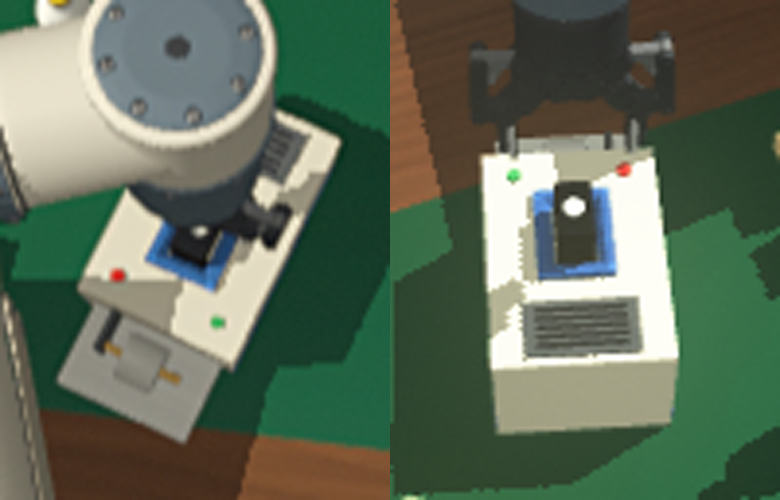

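The cartridge has popped up: in the scene view it stands tall in the collar, dot at about (257,169). Descending to grip it.

```bash

python3 -m inch '[[2.5,0,0,0,0,0,-1],[2.5,0,0,0,0,0,-1],[2,0,0,0,0,0,-1],[1,0,0,0,0,0,-1],[0.5,0,0,0,0,0,-1],[0.3,0,0,0,0,0,-1],[0,0,0,0,0,0,-1],[0,0,0,0,0,0,1],[0,0,0,0,0,0,1],[0,0,0,0,0,0,1],[0,0,0,0,0,0,1],[0,0,0,0,0,0,1],[0,0,0,0,0,0,1],[0,0,0,0,0,0,1],[0,0,0,0,0,0,1]]'
python3 -m inch '[[-0.5,0,0,0,0,0,1],[-1,0,0,0,0,0,1],[-1.5,0,0,0,0,0,1],[-2,0,0,0,0,0,1],[-2,0,0,0,0,0,1],[-2,0,0,0,0,0,1],[-2,0,0,0,0,0,1],[-1,0,0,0,0,0,1],[0,0,0,0,0,0,1],[0,0,0,0,0,0,1]]'
python3 to.py 462 -310 83 116
python3 snap.py 2 "(195,145,295,275)" "(210,95,330,245)"
```

```text
time_s: 6.2
tcp_pos: [0.5446, 0.0383, 0.1168]
tcp_rot: [0.255, 1.555, -0.254]
force: [-0.1, 1.5, 2.7]
gripper_width: 0.0289
time_s: 7.03
tcp_pos: [0.5442, 0.0384, 0.236]
tcp_rot: [0.255, 1.556, -0.254]
force: [-0.3, 1.3, -1.3]
gripper_width: 0.0289
t 7.03 tcp [544.2  38.4 236. ] yawy 71.4 shift cm [ 15.28 -35.65   3.32] turn [-0.778 -0.    -0.001] F [-0.3  1.3 -1.3] w 0.0289 q [ 0.36  0.24  0.11 -0.   -1.43 -2.25]
```

View pics/v2.png

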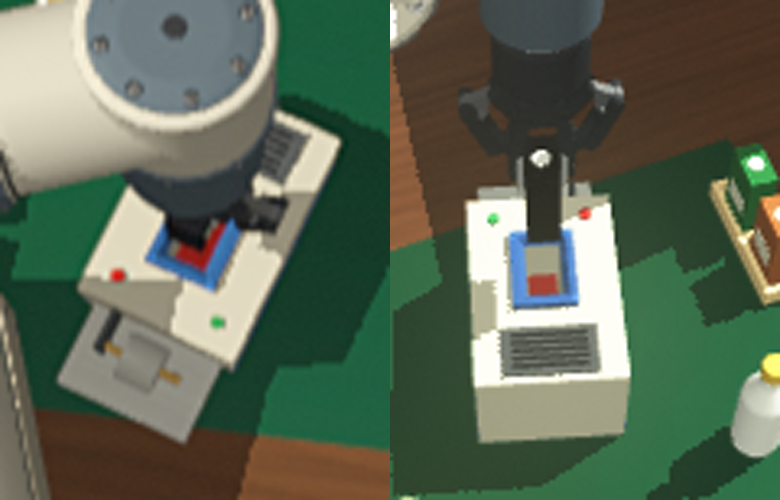

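The black cartridge is out and hangs straight in the jaws, and the red lift is visible in the empty bay. Carrying it to the tray, underside about 54 mm below the TCP.

```bash

python3 -m inch '[[0,-1.2,0.1,0,0,0,1],[0,-2.5,0.2,0,0,0,1],[0,-2.7,0.3,0,0,0,1],[0,-2.7,0.3,0,0,0,1],[0,-2.7,0.3,0,0,0,1],[0,-2.7,0.3,0,0,0,1],[0,-2.7,0.2,0,0,0,1],[0,-2.7,0.2,0,0,0,1],[0,-2.7,0.2,0,0,0,1],[0,-2.7,0.2,0,0,0,1],[0,-2.7,0.2,0,0,0,1],[0,-2.7,0.3,0,0,0,1],[0,-2.7,0.3,0,0,0,1],[0,-1.8,0.3,0,0,0,1],[0,-1,0.1,0,0,0,1],[0,0,0,0,0,0,1],[0,0,0,0,0,0,1]]'
python3 -m inch '[[1,0,0,0,0,0,1],[2,0,0,0,0,0,1],[2.5,0,0,0,0,0,1],[2.5,0,0,0,0,0,1],[2.5,0,0,0,0,0,1],[2.5,0,0,0,0,0,1],[2,0,0,0,0,0,1],[1.2,0,0,0,0,0,1],[0.7,0,0,0,0,0,1],[0.4,0,0,0,0,0,1],[0,0,0,0,0,0,1],[0,0,0,0,0,0,1]]'
```

```text
time_s: 8.55
tcp_pos: [0.4616, -0.3161, 0.2355]
tcp_rot: [0.256, 1.557, -0.255]
force: [-0.1, 0.2, -1.3]
gripper_width: 0.029
time_s: 9.55
tcp_pos: [0.4627, -0.316, 0.064]
tcp_rot: [0.253, 1.555, -0.254]
force: [0.2, -0.2, -1.0]
gripper_width: 0.0294
```

```bash

python3 to.py 462 -310 58 71.4;python3 -m inch '[[0.1,0,0,0,0,0,1],[0.1,0,0,0,0,0,1],[0,0,0,0,0,0,1]]'
```

```text
t 9.55 tcp [ 462.7 -316.    64. ] yawy 71.5 shift cm [ 0.6   0.54 -0.26] turn [0.001 0.001 0.   ] F [ 0.2 -0.2 -1. ] w 0.0294 q [-0.32  0.38 -0.16  0.   -1.03 -1.57]
time_s: 9.8
tcp_pos: [0.4624, -0.3161, 0.0617]
tcp_rot: [0.254, 1.555, -0.255]
force: [-1.2, 0.5, -0.1]
gripper_width: 0.0288
```

```bash

python3 -m inch '[[0.1,0,0,0,0,0,1],[0.1,0,0,0,0,0,1],[0.1,0,0,0,0,0,1],[0,0,0,0,0,0,1],[0,0,0,0,0,0,1]]'
```

```text
time_s: 10.22
tcp_pos: [0.4622, -0.3161, 0.0583]
tcp_rot: [0.254, 1.556, -0.254]
force: [-0.8, 0.1, -1.6]
gripper_width: 0.0288
```

```bash

python3 -m inch '[[0.1,0,0,0,0,0,1],[0,0,0,0,0,0,1],[0,0,0,0,0,0,1]]'
```

```text
time_s: 10.47
tcp_pos: [0.4623, -0.3162, 0.0582]
tcp_rot: [0.254, 1.555, -0.254]
force: [-1.4, 1.6, 6.1]
gripper_width: 0.0291
```

```bash

python3 -m inch '[[0,0,0,0,0,0,0],[0,0,0,0,0,0,-0.5],[0,0,0,0,0,0,-1],[0,0,0,0,0,0,-1],[0,0,0,0,0,0,-1],[0,0,0,0,0,0,-1],[-1,0,0,0,0,0,-1],[-2,0,0,0,0,0,-1],[-3,0,0,0,0,0,-1],[-3,0,0,0,0,0,-1],[-3,0,0,0,0,0,-1],[-2,0,0,0,0,0,-1],[-1,0,0,0,0,0,-1],[0,0,0,0,0,0,-1],[0,0,0,0,0,0,-1]]'
python3 to.py 561 290 58 81.5
python3 snap.py 3 "(300,195,400,320)" "(90,145,200,265)"
```

```text
time_s: 11.72
tcp_pos: [0.4621, -0.3158, 0.207]
tcp_rot: [0.255, 1.556, -0.254]
force: [-1.0, -0.1, -0.6]
gripper_width: 0.0851
t 11.72 tcp [ 462.1 -315.8  207. ] yawy 71.4 shift cm [14.94 60.57 -9.92] turn [-0.176  0.    -0.001] F [-1.  -0.1 -0.6] w 0.0851 q [-0.32  0.28  0.08 -0.   -1.37 -1.57]
```

View pics/v3.png

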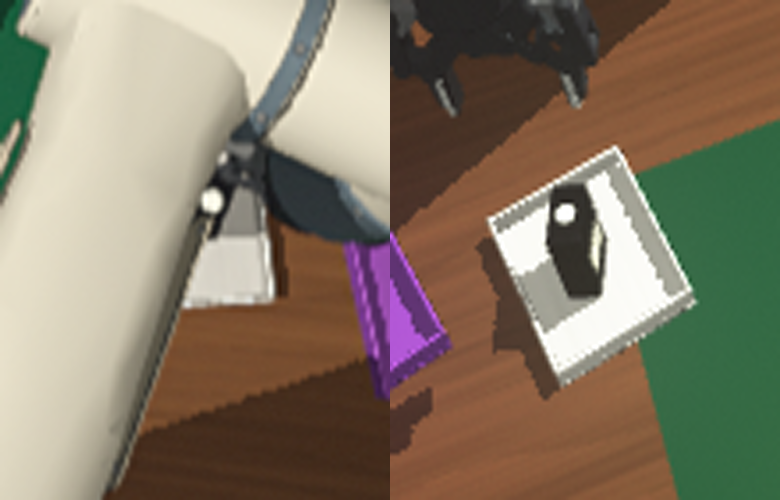

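Black stands upright in the tray. Before descending on tan, I'll check clearance to the look-alike beside it.

```bash

python3 -m inch '[[0,1.5,-0.4,0,0,0,-1],[0,3.2,-0.5,0,0,0,-1],[0,3.2,-0.5,0,0,0,-1],[0,3.2,-0.5,0,0,0,-1],[0,3.2,-0.5,0,0,0,-1],[0,3.2,-0.5,0,0,0,-1],[0,3.2,-0.5,0,0,0,-1],[0,3.2,-0.5,0,0,0,-1],[0,3.2,-0.5,0,0,0,-1],[0,3.2,-0.5,0,0,0,-1],[0,3.2,-0.5,0,0,0,-1],[0,3.2,-0.5,0,0,0,-1],[0,3.2,-0.5,0,0,0,-1],[0,3.2,-0.6,0,0,0,-1],[0,3.2,-0.6,0,0,0,-1],[0,3.2,-0.6,0,0,0,-1],[0,3.2,-0.6,0,0,0,-1],[0,3.2,-0.6,0,0,0,-1],[0,3.2,-0.6,0,0,0,-1],[0,1.5,-0.4,0,0,0,-1]]'
python3 -m inch '[[0,0,0,-0.088,0,0,-1],[0,0,0,-0.088,0,0,-1],[0,0,0,0,0,0,-1],[0,0,0,0,0,0,-1]]'
python3 to.py 561 290 58 81.5
python3 - <<'E'
from h import *
T=pickle.load(open("pics/top0.pkl","rb"));S=pickle.load(open("pics/scene0.pkl","rb"))
b1=blobs(T,(0,0,180),(180,70,255),(130,150,155,178));b2=blobs(S,(0,0,180),(180,70,255),(360,148,382,172))
print([x[0] for x in b1],[x[0] for x in b2])
P=[d["K"]@np.c_[d["R"],d["t"]] for d in(T,S)]
X=cv2.triangulatePoints(P[0],P[1],b1[0][0],b2[0][0]);X=X[:3,0]/X[3];print("lookalike top",X)
for c,a,p in blobs(T,(5,100,130),(18,255,255),(125,150,160,185),30): print(rect(T,p,X[2]))
E
```

```text
time_s: 13.48
tcp_pos: [0.5559, 0.2944, 0.2045]
tcp_rot: [0.251, 1.559, -0.255]
force: [-0.4, -1.0, -0.5]
gripper_width: 0.0851
time_s: 13.82
tcp_pos: [0.5562, 0.291, 0.2061]
tcp_rot: [0.117, 1.569, -0.12]
force: [-0.2, 0.1, -0.3]
gripper_width: 0.0854
t 13.82 tcp [556.2 291.  206.1] yawy 81.4 shift cm [ 1.481e+01 -1.000e-02  5.100e-01] turn [-0.003 -0.002  0.002] F [-0.2  0.1 -0.3] w 0.0854 q [ 0.73  0.42  0.28 -0.   -1.43 -2.45]
[array([140.66666667, 165.41666667])] [array([371.54285714, 160.25714286])]
lookalike top [0.63050845 0.39481805 0.107706  ]
(array([629.1, 394.1]), 72.0, 43.2, -42.5)
```

```bash

python3 -m inch '[[1.5,0,0.3,0,0,0,-1],[3,0,0.2,0,0,0,-1],[3,0,0,0,0,0,-1],[3,0,0,0,0,0,-1],[2,0,0,0,0,0,-1],[1.2,0,0,0,0,0,-1],[0.6,0,0,0,0,0,-1],[0.3,0,0,0,0,0,-1],[0,0,0,0,0,0,-1]]'
python3 snap.py 4 "(130,155,230,255)" "(290,105,390,225)"
```

```text
time_s: 14.57
tcp_pos: [0.5616, 0.2905, 0.0612]
tcp_rot: [0.117, 1.568, -0.118]
force: [0.6, 0.2, 0.5]
gripper_width: 0.0849
```

View pics/v4.png

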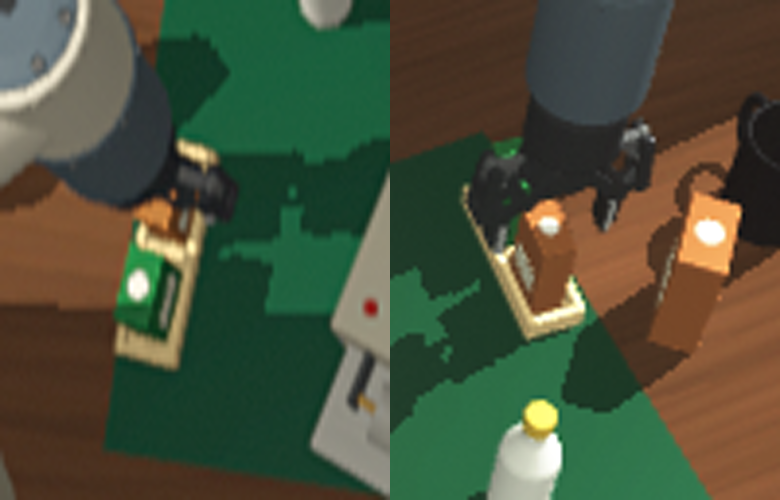

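The fingers straddle the tan cartridge, clear of green and the look-alike. Grip and lift.

```bash

python3 -m inch '[[0,0,0,0,0,0,1],[0,0,0,0,0,0,1],[0,0,0,0,0,0,1],[0,0,0,0,0,0,1],[0,0,0,0,0,0,1],[0,0,0,0,0,0,1],[0,0,0,0,0,0,1],[0,0,0,0,0,0,1],[-0.5,0,0,0,0,0,1],[-1,0,0,0,0,0,1],[-2,0,0,0,0,0,1],[-3,0,0,0,0,0,1],[-3,0,0,0,0,0,1],[-3,0,0,0,0,0,1],[-2,0,0,0,0,0,1],[-1,0,0,0,0,0,1],[0,0,0,0,0,0,1]]'
python3 to.py 543.7 38.4 117 71.4
```

```text
time_s: 16.08
tcp_pos: [0.5624, 0.2913, 0.2192]
tcp_rot: [0.119, 1.564, -0.114]
force: [-0.3, -0.0, -1.8]
gripper_width: 0.0286
t 16.08 tcp [562.4 291.3 219.2] yawy 81.5 shift cm [ 10.14 -25.32   1.85] turn [ 0.176  0.003 -0.004] F [-0.3 -0.  -1.8] w 0.0286 q [ 0.72  0.42  0.32  0.   -1.46 -2.44]
```

```bash

python3 -m inch '[[0,-1.2,0.1,0,0,0,1],[0,-2.5,0.2,0,0,0,1],[0,-2.5,0.2,0,0,0,1],[0,-2.5,0.2,0,0,0,1],[0,-2.5,0.2,0,0,0,1],[0,-2.5,0.2,0,0,0,1],[0,-2.5,0.2,0,0,0,1],[0,-2.5,0.2,0,0,0,1],[0,-2.5,0.2,0,0,0,1],[0,-2.5,0.1,0,0,0,1],[0,-1.5,0,0,0,0,1],[0,-0.1,0,0.088,0,0,1],[0,0,0,0.088,0,0,1],[0,0,0,0,0,0,1],[0,0,0,0,0,0,1]]'
python3 to.py 543.7 38.4 117 71.4
python3 snap.py 5 "(195,145,295,275)" "(210,95,330,245)"
python3 - <<'E'
from h import *
for k in(2,5):
    S=pickle.load(open(f"pics/scene{k}.pkl","rb"))
    b=blobs(S,(0,0,150),(180,70,255),(235,130,275,150),4)
    print(k,[(c,a,np.round(ray(S,c,(.236 if k==2 else .217)+.026)*1000,1)) for c,a,p in b])
E
```

```text
time_s: 17.33
tcp_pos: [0.5413, 0.0377, 0.2151]
tcp_rot: [0.252, 1.558, -0.253]
force: [-0.5, 0.4, -1.5]
gripper_width: 0.029
t 17.33 tcp [541.3  37.7 215.1] yawy 71.6 shift cm [9.8  0.15 0.22] turn [ 0.003 -0.002  0.001] F [-0.5  0.4 -1.5] w 0.029 q [ 0.36  0.25  0.06 -0.   -1.38 -2.25]
2 [(array([255.80952381, 141.9047619 ]), np.int32(21), array([543.8,  38. , 262. ]))]
5 [(array([255.71428571, 146.66666667]), np.int32(21), array([544.5,  37.4, 243. ]))]
```

View pics/v5.png

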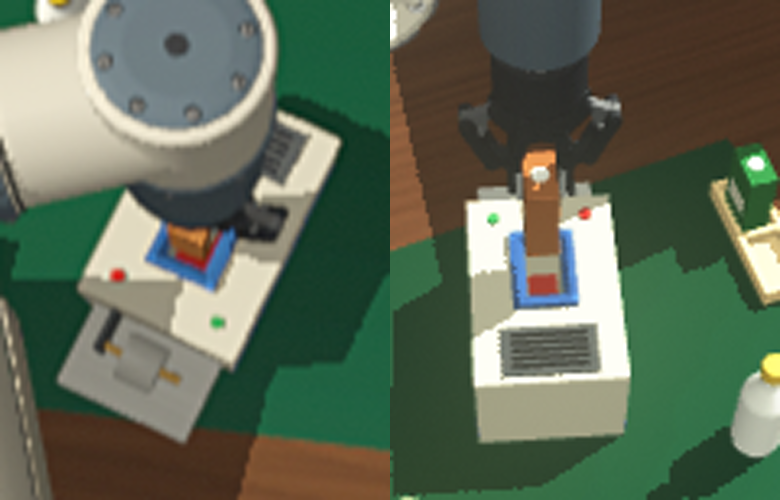

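```bash

python3 -m inch '[[1,0.1,-0.1,0,0,0,1],[2,0,0,0,0,0,1],[0.8,0,0,0,0,0,1],[0.4,0,0,0,0,0,1],[0.3,0,0,0,0,0,1],[0.3,0,0,0,0,0,1],[0.3,0,0,0,0,0,1],[0.3,0,0,0,0,0,1],[0,0,0,0,0,0,1]]'
python3 to.py 543.7 38.4 117 71.4
```

```text
time_s: 18.18
tcp_pos: [0.5414, 0.0392, 0.162]
tcp_rot: [0.255, 1.556, -0.254]
force: [-0.4, -0.9, -1.3]
gripper_width: 0.0288
t 18.18 tcp [541.4  39.2 162. ] yawy 71.4 shift cm [ 4.5  -0.    0.24] turn [ 0. -0. -0.] F [-0.4 -0.9 -1.3] w 0.0288 q [ 0.36  0.27 -0.05 -0.   -1.25 -2.26]
```

```bash

python3 -m inch '[[0.3,0,0,0,0,0,1],[0.3,0,0,0,0,0,1],[0.3,0,0,0,0,0,1],[0.3,0,0,0,0,0,1],[0,0,0,0,0,0,1]]'
python3 -m inch '[[0.4,0,0,0,0,0,1],[0.5,0,0,0,0,0,1],[0.6,0,0,0,0,0,1],[0.5,0,0,0,0,0,1],[0.3,0,0,0,0,0,1],[0.2,0,0,0,0,0,1],[0.2,0,0,0,0,0,1],[0,0,0,0,0,0,1],[0,0,0,0,0,0,1]]'
```

```text
time_s: 18.6
tcp_pos: [0.5416, 0.0392, 0.1498]
tcp_rot: [0.255, 1.556, -0.254]
force: [1.9, 0.6, -2.2]
gripper_width: 0.029
time_s: 19.35
tcp_pos: [0.5416, 0.0392, 0.1231]
tcp_rot: [0.255, 1.555, -0.254]
force: [3.0, -0.7, -4.1]
gripper_width: 0.0287
```

```bash

python3 -m inch '[[0.2,0,0,0,0,0,1],[0.2,0,0,0,0,0,1],[0.1,0,0,0,0,0,1],[0,0,0,0,0,0,1],[0,0,0,0,0,0,1]]'
python3 -m inch '[[0,0,0,0,0,0,0],[0,0,0,0,0,0,-0.3],[0,0,0,0,0,0,-0.6],[0,0,0,0,0,0,-0.6],[-1,0,0,0,0,0,-0.6],[-2,0,0,0,0,0,-0.6],[-2,0,0,0,0,0,-0.6],[-2,0,0,0,0,0,0],[-1,0,0,0,0,0,1],[0,0,0,0,0,0,1],[0,0,0,0,0,0,1],[0,0,0,0,0,0,1],[0,0,0,0,0,0,1],[0,0,0,0,0,0,1],[0,0,0,0,0,0,1]]'
python3 to.py 543.7 38.4 145 71.4
python3 snap.py 6 "(195,145,295,275)" "(210,95,330,245)"
```

```text
time_s: 19.77
tcp_pos: [0.5417, 0.0392, 0.1185]
tcp_rot: [0.254, 1.555, -0.254]
force: [2.8, -0.3, 0.3]
gripper_width: 0.0291
time_s: 21.02
tcp_pos: [0.541, 0.039, 0.1975]
tcp_rot: [0.254, 1.557, -0.255]
force: [0.6, 0.5, -0.2]
gripper_width: 0.0
t 21.02 tcp [541.   39.  197.5] yawy 71.4 shift cm [5.25 0.03 0.28] turn [ 0.    -0.001  0.001] F [ 0.6  0.5 -0.2] w 0.0 q [ 0.36  0.25  0.02 -0.   -1.34 -2.26]
```

View pics/v6.png

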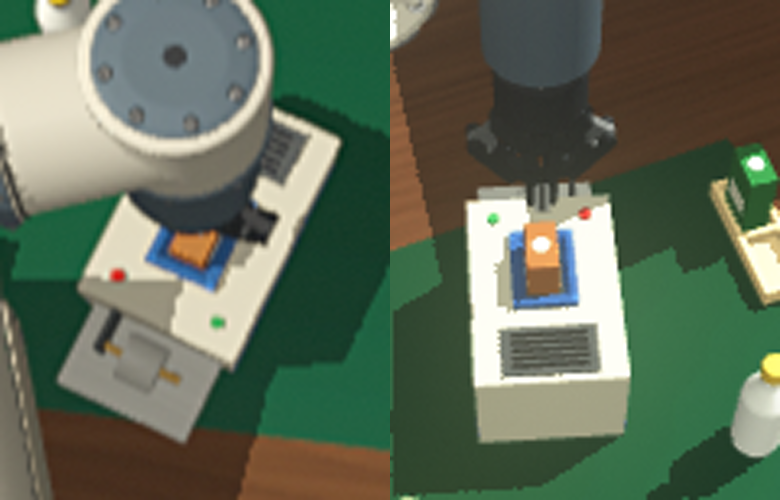

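The tan cartridge stands upright in the bay, about 31 mm proud. Next I press it on its centre to the stop: top should go from 143 to 118 mm.

```bash

python3 -m inch '[[1.5,0,0.2,0,0,0,1],[2,0,0.1,0,0,0,1],[1,0,0,0,0,0,1],[0.5,0,0,0,0,0,1],[0.3,0,0,0,0,0,1],[0.3,0,0,0,0,0,1],[0.3,0,0,0,0,0,1],[0.3,0,0,0,0,0,1],[0.3,0,0,0,0,0,1],[0.3,0,0,0,0,0,1],[0.3,0,0,0,0,0,1],[0,0,0,0,0,0,1]]'
python3 -m inch '[[0.2,0,0,0,0,0,1],[0.2,0,0,0,0,0,1],[0.1,0,0,0,0,0,1],[0.1,0,0,0,0,0,1],[0,0,0,0,0,0,1],[0,0,0,0,0,0,1]]'
```

```text
time_s: 22.12
tcp_pos: [0.5447, 0.0382, 0.1284]
tcp_rot: [0.254, 1.554, -0.254]
force: [-1.5, -0.1, 4.1]
gripper_width: 0.0003
time_s: 22.62
tcp_pos: [0.5449, 0.0382, 0.1226]
tcp_rot: [0.254, 1.554, -0.254]
force: [-2.6, 0.0, 5.3]
gripper_width: -0.0004
```

```bash

python3 -m inch '[[0.2,0,0,0,0,0,1],[0.2,0,0,0,0,0,1],[0.1,0,0,0,0,0,1],[0.1,0,0,0,0,0,1],[0,0,0,0,0,0,1],[0,0,0,0,0,0,1]]'
```

```text
time_s: 23.12
tcp_pos: [0.5453, 0.0382, 0.1178]
tcp_rot: [0.254, 1.552, -0.253]
force: [-3.1, 0.6, 11.1]
gripper_width: -0.0003
```

```bash

python3 -m inch '[[0.1,0,0,0,0,0,1],[0,0,0,0,0,0,1],[0,0,0,0,0,0,1]]'
python3 -m inch '[[-0.5,0,0,0,0,0,1],[-1,0,0,0,0,0,1],[-2,0,0,0,0,0,1],[-3,0,0,0,0,0,1],[-3,0,0,0,0,0,1],[-2,0,0,0,0,0,1],[0,-4,0,0,0,0,1],[0,-4,0,0,0,0,1],[0,-4,0,0,0,0,1],[0,-4,0,0,0,0,1],[0,-4,0,0,0,0,1],[0,0,0,0,0,0,1],[0,0,0,0,0,0,1]]'
python3 snap.py 7 "(150,135,380,285)" "(100,95,350,295)"
python3 - <<'E'
from h import *
T=pickle.load(open("pics/top7.pkl","rb"));S=pickle.load(open("pics/scene7.pkl","rb"));S0=pickle.load(open("pics/scene0.pkl","rb"))
for n,d in(("s0",S0),("s7",S)): print(n,[(c.round(1),a,ray(d,c,.125).round(4)) for c,a,p in blobs(d,(0,0,150),(180,70,255),(251,163,262,178),4)])
print("proj held",proj(S,[.5449,.0397,.125]),"up",proj(S,[.5449,.0397,.143]),"stop",proj(S,[.5449,.0397,.118]))
E
```

```text
time_s: 23.37
tcp_pos: [0.5457, 0.0382, 0.1178]
tcp_rot: [0.254, 1.551, -0.253]
force: [-4.7, 1.0, 15.7]
gripper_width: -0.0001
time_s: 24.45
tcp_pos: [0.4799, -0.1531, 0.2299]
tcp_rot: [0.257, 1.555, -0.257]
force: [0.2, 0.7, -0.4]
gripper_width: 0.0001
s0 [(array([255.3, 163.2]), np.int32(13), array([0.5129, 0.0486, 0.125 ])), (array([256.6, 171.8]), np.int32(23), array([0.5449, 0.0397, 0.125 ]))]
s7 [(array([254.9, 163.4]), np.int32(15), array([0.5133, 0.0472, 0.125 ])), (array([256.2, 171.4]), np.int32(20), array([0.5432, 0.0393, 0.125 ]))]
proj held [256.6055618  171.78113454] up [256.59578994 168.21903201] stop [256.60929191 173.14085479]
```

View pics/v7.png

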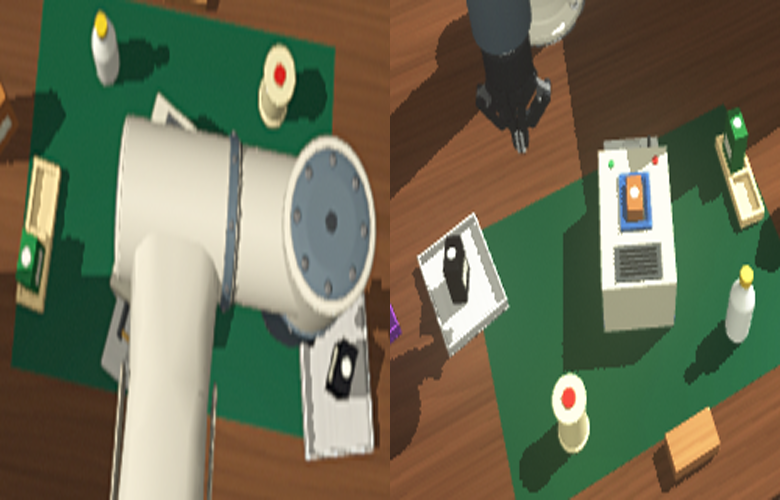

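The tan dot is at row 171.4; held predicts 171.8 and up predicts 168.2. Black stands in the tray, green is in the rack, and the bystanders are unmoved. Handing in.

```bash
python3 -c "
from workcell import bot
print(bot.finish_job())"
```

```text
the job is handed in; nothing more can be done
None
```

The machine is changed over from black to tan, and I handed the job in at about 24.5 s of the 61 s allowed.

- **Black cartridge:** I pressed it to the hard stop (about 15 N) and it popped up. I lifted it out and stood it upright in the aluminium tray.
- **Tan cartridge:** I took the smaller tan one from the rack, lowered it into the bay and pressed it to the stop (about 16 N). The TCP read 117.8 mm there; the stop should be at 118 mm.

**Last checks:**
- **Catch:** the white dot on the tan cartridge sits at image row 171.4. A held cartridge should show at 171.8 and one that is up at 168.2, so the catch is holding.
- **Rest of the scene:** the last pictures show black upright in the tray, green in its rack place, and the arm clear of everything. The spool and glue bottle look undisturbed. The mug was outside that last crop, but the arm never went near it.
- **Disagreements:** the two cameras differed by 1–2 mm on the cartridges and about 10 mm on the tray's centre. Both were well within the room available. No check failed.

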